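# Draw out the telescopic handle of the sink plunger and hold it

## Robot

A 6-joint arm with a two-finger parallel gripper is mounted at the origin on a cart in front of the work surface, level with it; the furniture and walls round the work are solid. World frame = base frame: x ahead of the robot, y to its left, z up, the work surface at z = 0. Lengths are in m, angles in rad, forces in N, time in s.
With the tool pointing down it reaches from about 0.375 to 0.9 m from the base axis. Payload 3.1 kg.
Tool frame: the origin (TCP) lies at the very end of the fingers, on their centre line; the grasp point (between the pads) lies 19 mm behind it; x points along the fingers, z is the direction in which the jaws open and shut, and the axes are right-handed (so a half turn about x gives the same grasp; the last joint's range is limited). The gripper opens to 87 mm and grips with 3 to 60 N. Pads are 19 mm wide; open, the fingers measure 117 mm over their backs; the gripper's body (75 mm by 190 mm) begins 51 mm behind the grasp point.
Start: joints at [-1.312, 0.527, 1.433, -0, 1.181, -0.178], TCP at [0.264, -0.566, 0.223] pointing down, gripper open.
Joint ranges: [-3.08, 3.08], [-0.75, 2.2], [0.22, 2.44], [-1.43, 4.57], [0, 2.65], [-2.85, 2.85]. Speed limits (rad/s): [2.79, 2.79, 3.14, 3.14, 3.14, 3.14].

## Interface

Orientations are given as a unit quaternion [x, y, z, w].
In Python, from rig import get_obs, vision, hand_in gives the robot as it stands. The module is installed in compiled form; this text tells all that it offers.
- The arm moves only by the tool step_arm, never from a script. Its arguments are lists of equal length, an entry for each row: "slide": the shift along the world's x, y, z scaled (see below), a list of three; "turn": the turn, a rotation vector about the world's x, y, z scaled (see below), a list of three. In form: {"slide": [[dx, dy, dz], ...], "turn": [[wx, wy, wz], ...]}. A call has 1 to 12 rows; each row is the pose to reach, as a shift and turn from the pose commanded when the call began, turning the shorter way round; what a row does not reach only later rows make up. The controller multiplies each number of a shift by 0.1 m and each number of a turn by 2 pi rad. A row lasts 1/10 s, in which the tool goes at most 50 mm and 8.59 degrees, less where a joint would pass 70% of its speed; a pose out of reach is approached as far as the arm can. A call with a number of a shift or a turn outside -1 to 1 is refused whole. A call with a gripper value outside its range is refused whole. "jaw" is the opening, from 0 (shut) to 1 (fully open), set as the call begins (left out, the last holds). The fingers move at their own pace and stop on an object; "newtons" is the grip in N (left out, the last holds). Time passes only in rows, so rows that repeat a pose let the fingers close. It gives the time, the measured TCP pose, the force and the opening at its end, in the units of the state.
- get_obs(): the state, without advancing time (a new reading comes with each control period).
- vision.camera(name): name is "scene" or "top"; returns a dict with "image" (420x560x3 uint8, red, green, blue), "depth" (420x560 float32, m along the optical axis (not along the pixel's ray), 0 where there is no reading), "mtx" (3x3 intrinsics, pixels), "T" (4x4, takes a point from camera to world coordinates). Camera axes: x right, y down, z forward; pixel columns grow to the right and rows downward; lengths in m; the calibration is good to about 2 mm. A picture is of the moment at which its call begins.
- hand_in(): hands the job in, once; it reports no verdict.
Trained networks look in a picture, given as the dict that the camera call returned (one of the last four; its "shot" number tells which), for a name from the list of things; names that differ only in an ending like _2 or _b are one class to them, and where a whole thing is asked for, a point or a joint stands for the part that bears it (a point fixed in the world has none). Each returns a list of dicts, best first, with "p" (0 to 1); they miss things now and then, are a little off and sometimes report something else, mostly with a low value. They report only what shows in the picture. A call takes as long as a camera call. They do not tell look-alikes from the thing itself.
- vision.silhouettes(picture, thing): "mask" (420x560 bool, what is visible of it) and "centre" ([column, row] in pixels, amid what is visible of it).
- vision.spot_point(picture, thing): "centre" ([column, row] in pixels: a listed point, or the origin of a listed thing).
The state is a dict: "time": time; "q": joint angles; "joint_velocities": joint speeds; "joint_torque": joint torques, N m; "position": TCP position; "tool_rot": TCP orientation; "ft_force": force on the tool from outside, world axes, zero at the start; "moment": the same for the moment, N m; "grip_width": finger opening in m.
Only numpy, scipy, OpenCV 4.12 (cv2) and the standard library are available. Lean on these libraries where they do the work, as an engineer would, in place of code of your own. Each camera call takes 0.05 s, during which the arm holds its last target.

## Task

The sink plunger is stuck to the sink floor with its telescopic handle pushed in. Squeeze in the red button of its grip and, keeping it squeezed, pull the grip straight up past the first stop to the second, so that both steel tubes are fully out, ready for clearing the drain. Finish while still holding the grip there with the button squeezed in, as the handle springs back when let go, and leave the mug, bowl and spoon rest where they are.

Things in the scene. Friction and masses are not known exactly. Their poses are not given: they have to be found in the camera images.
- plunger: Sink plunger standing upright: a reddish-brown rubber cup (100 mm across, stuck fast to the sink floor), a grey sleeve (26 mm across) up to 120 mm, and on top the telescopic handle with its black grip. Origin at the centre of the cup's underside on the sink floor, z up; its own -x side is the side of the red button (at yaw 0 this faces the robot). It does not turn or tilt.
- grip_mid (a point): Middle of the black grip at button height, on the plunger's axis, axes as plunger; 162 mm over the sink floor with the handle pushed in, 282 mm with both tubes out. The grip is a rounded upright block, 36 mm along x, 30 mm along y, from 34 mm below this point to 26 mm above it. Squeeze it across x: 42 mm over button and opposite face unpressed, 37 mm pressed.
- button_face (a point): Centre of the red button's outer face (19 mm wide, 28 mm tall), 24 mm from the axis on the grip's -x side; it stands out 6 mm from the grip and is pressed along +x. The grip's opposite face is 18 mm from the axis.
- hook (a point): Foot of the thin steel hook that the button works, below the grip on its +x side; it hangs from 32 to 55 mm below grip_mid and reaches 25 mm (30 mm with the button in) from the axis. Keep fingers above it.
- grip_button (a joint): Red button, m: 0 out, 0.005 fully in; 6 N to start it, 12 N fully in. While it is out a hook holds the handle down; from 0.003 on the handle is free. It springs out when let go.
- stage_one (a joint): How far the wider, lower steel tube (21 mm across) has come out of the sleeve, m: 0 in, 0.060 fully out (first stop). Sprung inward: moving it takes about 6 to 9 N of pull on the grip. It comes out first.
- stage_two (a joint): How far the thinner, upper steel tube (16 mm across), which carries the grip, has come out of the lower tube, m: 0 in, 0.060 fully out (second stop). Sprung inward more strongly: about 9 to 13 N, so it begins to move once the lower tube is fully out.
- mug_white: White mug lying on its side in the sink, handle up, about 90 x 108 mm, 103 mm tall over the handle, loose. Origin under its middle. Leave alone.
- glass_bowl: Clear glass bowl in the sink, 117 mm across, 50 mm tall, loose. Origin under its middle. Leave alone.
- spoon_rest: Small oval blue and white spoon rest in the sink, 38 x 68 mm, 16 mm tall, loose. Origin under its middle. Leave alone.
Things that resemble listed ones, but are neither listed nor needed, are in the scene too. There is more than one size of the plunger; the one meant has the size given above.

How it is judged:
By the outcome, as a careful person would: the job done as asked, in the order asked, and still so for the second after the job is handed in, while the arm keeps its last pose, push and grip.
It also fails if it takes over 40 s, if anything falls off the work surface, if the arm or the gripper's body presses on something with over 40 N, if the wrist force passes 120 N, or if a joint passes its speed limit or range.

## Working session

There is one attempt and no reset: what is moved stays moved. The work goes in short steps, Python scripts to look and compute and a tool call to move; the robot and the scene stay as the last step left them, time stands still between calls to the robot, and variables do not carry over. Pictures are saved under pics/ and viewed, and the job is handed in when it is done.

Besides the shell and the picture viewer there is one more tool, called after "Request:" as name(argument=value, ...) on one line, values as JSON. step_arm: Moves the arm, as the interface text tells. Its arguments: {"type":"object","properties":{"slide":{"type":"array"},"turn":{"type":"array"},"jaw":{"type":"number"},"newtons":{"type":"number"}},"required":["slide","turn"]}

```bash
mkdir -p pics
cat > h.py <<'E'
import numpy as np, cv2
from rig import get_obs, vision, hand_in
def save(n,im,crop=None,s=1):
    if crop: im=im[crop[1]:crop[3],crop[0]:crop[2]]
    if s!=1: im=cv2.resize(im,None,fx=s,fy=s,interpolation=cv2.INTER_CUBIC)
    cv2.imwrite('pics/'+n+'.png',im[:,:,::-1])
def px(c,u,v,d):
    K=c['mtx'];p=np.array([(u-K[0,2])/K[0,0]*d,(v-K[1,2])/K[1,1]*d,d,1]);return (c['T']@p)[:3]
def cloud(c):
    d=c['depth'];v,u=np.indices(d.shape);K=c['mtx']
    P=np.stack([(u-K[0,2])/K[0,0]*d,(v-K[1,2])/K[1,1]*d,d,np.ones_like(d)],-1)@c['T'].T
    P=P[...,:3];P[d==0]=np.nan;return P
E
python3 - <<'E'
from h import *
o=get_obs();print({k:np.round(v,3) for k,v in o.items()})
for n in('scene','top'):
    c=vision.camera(n);save(n+'0',c['image'],s=1.4);P=cloud(c);np.savez(n+'0.npz',image=c['image'],P=P,depth=c['depth'],mtx=c['mtx'],T=c['T'])
    print(n,np.round(c['T'],3).tolist())
    for t in('plunger','grip_button','mug_white','glass_bowl','spoon_rest'):
        for r in vision.silhouettes(c,t):
            print(t,'sil',round(r['p'],2),np.round(r['centre']),r['mask'].sum(),np.round(np.nanmedian(P[r['mask']],0),3))
    for t in('plunger','grip_mid','button_face','hook'):
        for r in vision.spot_point(c,t):
            u,v=np.round(r['centre']).astype(int);print(t,'pt',round(r['p'],2),u,v,np.round(P[min(v,419),min(u,559)],3))
E
```

```text
{'time': np.float64(0.0), 'q': array([-1.313,  0.528,  1.434,  0.   ,  1.181, -0.179]), 'joint_velocities': array([ 0.002, -0.002,  0.001, -0.   ,  0.   ,  0.   ]), 'joint_torque': array([ 1.0000e-03, -4.4004e+01, -1.7659e+01,  6.3000e-02,  5.8000e-02,
       -0.0000e+00]), 'position': array([ 0.264, -0.566,  0.222]), 'tool_rot': array([ 0.38 ,  0.597, -0.379,  0.596]), 'ft_force': array([ 0.004,  0.59 , -0.018]), 'moment': array([-0.009,  0.009, -0.029]), 'grip_width': np.float64(0.087)}
scene [[0.93, -0.264, 0.257, 0.351], [-0.368, -0.696, 0.617, -0.638], [0.016, -0.668, -0.744, 0.767], [0.0, 0.0, 0.0, 1.0]]
plunger sil 0.81 [271. 323.] 2256 [ 0.495 -0.251  0.03 ]
plunger sil 0.65 [222. 259.] 3614 [ 0.463 -0.122  0.043]
grip_button sil 0.65 [259. 296.] 61 [ 0.483 -0.245  0.126]
grip_button sil 0.48 [233. 224.] 120 [ 0.485 -0.114  0.127]
mug_white sil 0.72 [374. 298.] 2333 [ 0.665 -0.277  0.059]
glass_bowl sil 0.61 [312. 186.] 2301 [0.692 0.016 0.029]
spoon_rest sil 0.68 [341. 240.] 314 [ 0.681 -0.126  0.01 ]
plunger pt 0.84 224 273 [ 0.459 -0.136  0.042]
grip_mid pt 0.85 219 213 [ 
[... 538 characters left out ...]
 [339. 237.] 1082 [ 0.497 -0.231  0.026]
plunger sil 0.67 [267. 251.] 2025 [ 0.467 -0.108  0.035]
mug_white sil 0.6 [350. 145.] 1657 [ 0.666 -0.258  0.06 ]
glass_bowl sil 0.76 [216. 138.] 2643 [ 0.69  -0.     0.025]
spoon_rest sil 0.75 [288. 141.] 342 [ 0.678 -0.135  0.008]
plunger pt 0.91 337 234 [ 0.5   -0.228  0.082]
plunger pt 0.67 270 253 [ 0.465 -0.109  0.189]
plunger pt 0.32 218 146 [ 0.681  0.001 -0.001]
grip_mid pt 0.87 268 250 [ 0.47  -0.106  0.187]
grip_mid pt 0.71 347 236 [ 0.494 -0.238  0.136]
button_face pt 0.5 264 267 [ 0.44  -0.095  0.037]
button_face pt 0.41 346 246 [ 0.48  -0.251  0.027]
hook pt 0.64 345 153 [ 0.655 -0.248  0.055]
hook pt 0.49 270 240 [ 0.488 -0.107  0.11 ]
```

View pics/scene0.png

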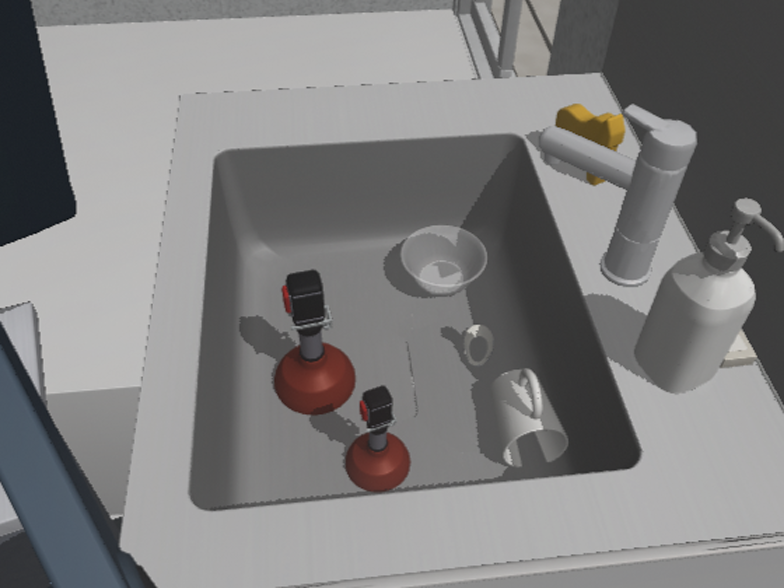

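View pics/top0.png

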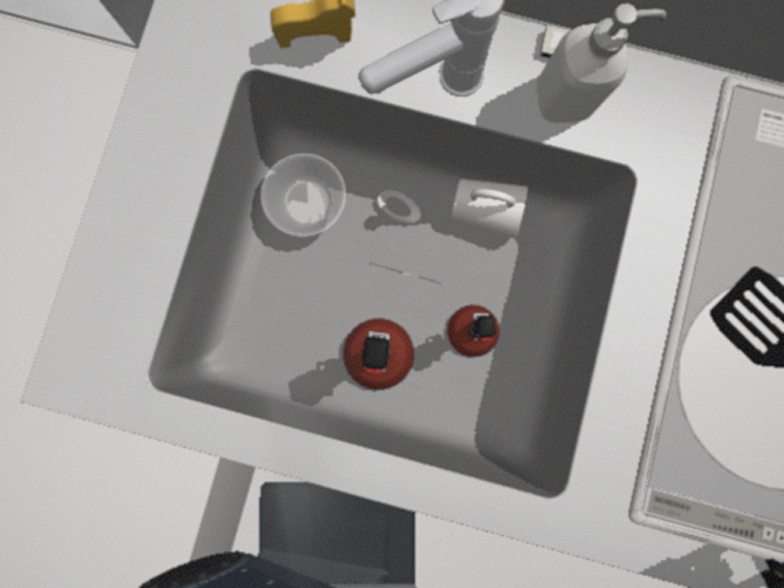

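The top view holds two candidates: the large plunger (top px ~268,250 and scene ~219,213) and a small one (top ~338,236 and scene ~268,292). The faucet, the dispenser and the sink rim are the obstacles. The large grip's top is at about 0.188 m, matching 162+26. I'll check that in a crop and measure the yaw, axis and clearances.

Run:
```python
from h import *
s=np.load('scene0.npz');t=np.load('top0.npz')
save('cropA',s['image'],(170,170,310,360),4) if 0 else None
a=cv2.resize(s['image'][180:300,180:280],None,fx=4,fy=4,interpolation=cv2.INTER_CUBIC)
b=cv2.resize(t['image'][205:295,220:310],(480,480),interpolation=cv2.INTER_CUBIC)
save('crop1',np.hstack([cv2.resize(a,(400,480)),b[:, :400]]))
P=t['P'].reshape(-1,3);I=t['image'].reshape(-1,3).astype(int)
near=(abs(P[:,0]-.467)<.07)&(abs(P[:,1]+.108)<.07)
top=near&(P[:,2]>.178)
Q=P[top];print('grip top',len(Q),Q.mean(0).round(4),Q.min(0).round(4),Q.max(0).round(4))
print(cv2.minAreaRect(Q[:,:2].astype(np.float32)*1000))
red=near&(I[:,0]>1.6*I[:,1])&(P[:,2]<.06)
R=P[red];print('cup',R.min(0).round(4),R.max(0).round(4),cv2.minEnclosingCircle(R[:,:2].astype(np.float32)*1000))
P2=s['P'].reshape(-1,3);I2=s['image'].reshape(-1,3).astype(int)
n2=(abs(P2[:,0]-.467)<.07)&(abs(P2[:,1]+.115)<.06)
r=n2&(I2[:,0]>1.8*I2[:,1])&(P2[:,2]>.1);print('button',r.sum(),np.median(P2[r],0).round(4),P2[r].min(0).round(4),P2[r].max(0).round(4))
g=n2&(P2[:,2]>.135)&(~(I2[:,0]>1.8*I2[:,1]));print('grip scene',P2[g].min(0).round(4),P2[g].max(0).round(4))
g=n2&(P2[:,2]>.18);print('griptop scene',P2[g].mean(0).round(4),cv2.minAreaRect(P2[g][:,:2].astype(np.float32)*1000))
cv=t['P']
for v in range(20,410,30): print(v,[ (round(float(cv[v,u,0]),2),round(float(cv[v,u,1]),2),round(float(cv[v,u,2]),2)) for u in (130,200,270,340,420)])
```

```text
grip top 419 [ 0.4675 -0.1057  0.1855] [ 0.4495 -0.1213  0.1782] [ 0.486  -0.0895  0.1901]
((467.4351501464844, -105.55886840820312), (30.43882942199707, 36.0638542175293), 83.72160339355469)
cup [ 0.4205 -0.1519  0.0143] [ 0.5147 -0.059   0.0569] ((467.6824645996094, -105.53594970703125), 47.51861572265625)
button 65 [ 0.445  -0.112   0.1724] [ 0.4424 -0.1162  0.1502] [ 0.4486 -0.0977  0.1767]
grip scene [ 0.4435 -0.1262  0.1351] [ 0.4858 -0.0932  0.1906]
griptop scene [ 0.4662 -0.1119  0.1863] ((466.9591369628906, -109.54779052734375), (30.637399673461914, 35.944557189941406), 82.50411987304688)
20 [(0.86, 0.13, 0.18), (0.83, 0.0, 0.23), (0.86, -0.11, 0.18), (0.78, -0.21, 0.34), (0.79, -0.32, 0.31)]
50 [(0.81, 0.13, 0.18), (0.81, 0.01, 0.18), (0.75, -0.11, 0.31), (0.78, -0.22, 0.24), (0.75, -0.32, 0.31)]
80 [(0.75, 0.13, 0.18), (0.8, 0.03, 0.06), (0.77, -0.11, 0.14), (0.75, -0.22, 0.18), (0.74, -0.35, 0.21)]
110 [(0.7, 0.12, 0.18), (0.75, 0.04, 0.01), (0.75, -0.1, 0.02), (0.73, -0.24, 0.09), (0.7, -0.36, 0.18)]
140 [(0.65, 0.12, 0.18), (0.69, 0.04, 0.01), (0.69, -0.1, 0.01), (0.67,
[... 184 characters left out ...]
0.57, -0.1, -0.0), (0.57, -0.24, 0.0), (0.56, -0.38, 0.08)]
230 [(0.5, 0.13, 0.12), (0.51, 0.03, 0.0), (0.51, -0.11, 0.03), (0.5, -0.23, 0.13), (0.51, -0.37, 0.12)]
260 [(0.45, 0.15, 0.08), (0.45, 0.03, 0.0), (0.45, -0.11, 0.19), (0.45, -0.24, 0.0), (0.45, -0.36, 0.15)]
290 [(0.41, 0.11, 0.18), (0.4, 0.02, 0.06), (0.4, -0.11, 0.01), (0.4, -0.24, 0.01), (0.41, -0.35, 0.18)]
320 [(0.3, 0.25, -0.3), (0.36, 0.0, 0.17), (0.36, -0.11, 0.17), (0.34, -0.24, 0.02), (0.36, -0.35, 0.18)]
350 [(0.23, 0.25, -0.3), (0.16, 0.13, -0.65), (0.31, -0.11, 0.18), (0.32, -0.22, 0.18), (0.31, -0.34, 0.17)]
380 [(0.15, 0.25, -0.29), (0.11, 0.1, -0.46), (0.11, -0.1, -0.47), (0.04, -0.33, -0.75), (0.27, -0.34, 0.18)]
```

View pics/crop1.png

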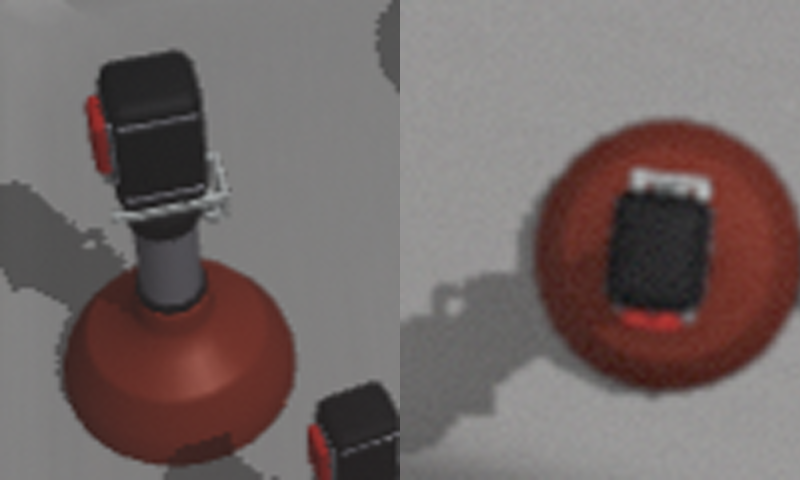

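The large plunger is the right one: its cup is about 96–100 mm across and its grip top is at 0.187. The axis is about (0.467, -0.107) and the yaw about -7°, with the button on the robot side. Next I work out the turn the tool needs.

Run:
```python
from h import *
from scipy.spatial.transform import Rotation as R
o=get_obs();A=R.from_quat(o['tool_rot']);print(A.as_matrix().round(3),o['position'].round(4))
for yaw in(-7,173):
    y=np.radians(yaw);z=np.array([np.cos(y),np.sin(y),0]);x=np.array([0,0,-1]);B=R.from_matrix(np.c_[x,np.cross(z,x),z])
    r=(B*A.inv()).as_rotvec();print(yaw,np.degrees(r).round(1),(r/2/np.pi).round(4))
print(((np.array([.467,-.107,.32])-o['position'])/.1).round(3))
t=np.load('top0.npz')['P'];s=np.load('scene0.npz')['P']
for P in(t,s):
    m=(P[...,2]>.2)&(P[...,1]>-.6)&(P[...,0]<.72)&(P[...,0]>.3); print(m.sum(),P[m].min(0) if m.any() else '',P[m].max(0) if m.any() else '')
```

```text
[[ 0.     0.906  0.423]
 [-0.     0.423 -0.906]
 [-1.    -0.     0.   ]] [ 0.2644 -0.5663  0.2226]
-7 [ 0.  0. 58.] [0.    0.    0.161]
173 [   0.   -0. -122.] [ 0.    -0.    -0.339]
[2.026 4.593 0.974]
0  
5705 [ 0.30000025 -0.54729016  0.48726572] [ 0.31897802 -0.11361183  0.59789625]
```

Request:
step_arm(slide=[[0,0,0.3],[0,0.1,0.6],[0.1,0.3,0.9],[0.2,0.6,1.0],[0.3,0.9,1.0]], turn=[[0,0,0],[0,0,0.005],[0,0,0.015],[0,0,0.025],[0,0,0.035]], jaw=1, newtons=35)

```text
time: 1.5
position: [0.295, -0.4768, 0.325]
tool_rot: [0.31, 0.633, -0.313, 0.636]
ft_force: [0.7, -0.7, -0.4]
grip_width: 0.0867
```

Request:
step_arm(slide=[[0.2,0.35,0],[0.35,0.7,0],[0.5,1.0,0]], turn=[[0,0,0.015],[0,0,0.03],[0,0,0.045]])

```text
time: 1.8
position: [0.3447, -0.3743, 0.3227]
tool_rot: [0.218, 0.673, -0.218, 0.673]
ft_force: [0.2, -0.4, -0.4]
grip_width: 0.0868
```

Request:
step_arm(slide=[[0.2,0.35,0],[0.35,0.7,0],[0.5,1.0,0]], turn=[[0,0,0.015],[0,0,0.03],[0,0,0.045]])

```text
time: 2.1
position: [0.3947, -0.2744, 0.3227]
tool_rot: [0.121, 0.697, -0.121, 0.697]
ft_force: [-0.4, -0.4, -0.2]
grip_width: 0.0869
```

Request:
step_arm(slide=[[0.2,0.35,0],[0.35,0.7,0],[0.5,1.0,0]], turn=[[0,0,0.012],[0,0,0.024],[0,0,0.036]])

```text
time: 2.4
position: [0.4448, -0.1744, 0.3228]
tool_rot: [0.042, 0.706, -0.042, 0.706]
ft_force: [0.5, -0.6, -0.4]
grip_width: 0.0872
```

Request:
step_arm(slide=[[0.1,0.35,0],[0.22,0.68,0],[0.22,0.68,-0.3],[0.22,0.68,-0.6],[0.22,0.68,-0.6]], turn=[[0,0,0],[0,0,0],[0,0,0],[0,0,0],[0,0,0]])

```text
time: 2.9
position: [0.4638, -0.1066, 0.2596]
tool_rot: [0.044, 0.709, -0.042, 0.703]
ft_force: [0.3, 1.2, -0.1]
grip_width: 0.0872
```

Run:
```python
from h import *
from scipy.spatial.transform import Rotation as R
o=get_obs();A=R.from_quat(o['tool_rot']).as_matrix();print(o['position'].round(4),A[:,2].round(3),np.degrees(np.arctan2(A[1,2],A[0,2])))
for n in('scene','top'):
    c=vision.camera(n);P=cloud(c);save(n+'1',c['image'],(170,150,310,290) if n=='scene' else (200,180,340,320),4)
    for t in('plunger','grip_mid','button_face'):
        for r in vision.spot_point(c,t)[:2]:
            u,v=np.round(r['centre']).astype(int);print(n,t,round(r['p'],2),u,v,np.round(P[v,u],3))
```

```text
[ 0.4638 -0.1066  0.2596] [ 0.993 -0.121 -0.008] -6.956033256323769
scene plunger 0.58 227 274 [ 0.463 -0.138  0.039]
scene plunger 0.57 268 332 [ 0.491 -0.257  0.03 ]
scene grip_mid 0.96 217 212 [ 0.462 -0.12   0.175]
scene button_face 0.6 260 295 [ 0.483 -0.248  0.125]
scene button_face 0.45 200 215 [0.462 0.031 0.005]
top plunger 0.68 338 234 [ 0.477 -0.168  0.589]
top grip_mid 0.71 349 233 [ 0.499 -0.241  0.139]
```

View pics/scene1.png

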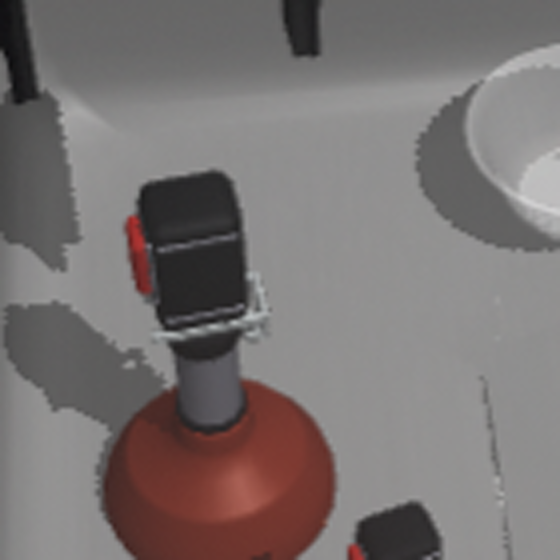

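View pics/top1.png

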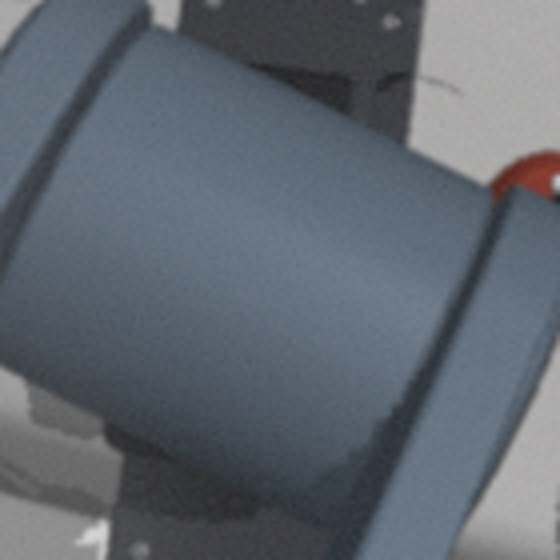

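The big plunger sits between the open fingertips, with the grip at scene crop (190,240) and the fingertips at (20,90) and (305,50), so the alignment looks right. Descending.

Request:
step_arm(slide=[[0,0,-0.2],[0,0,-0.4],[0,0,-0.6],[0,0,-0.7],[0,0,-0.7]], turn=[[0,0,0],[0,0,0],[0,0,0],[0,0,0],[0,0,0]])

```text
time: 3.8
position: [0.4658, -0.1081, 0.1918]
tool_rot: [0.044, 0.707, -0.043, 0.705]
ft_force: [-0.5, -0.3, 0.1]
grip_width: 0.087
```

Request:
step_arm(slide=[[0,0,-0.15],[0,0,-0.3],[0,0,-0.46],[0,0,-0.46],[0,0,-0.46]], turn=[[0,0,0],[0,0,0],[0,0,0],[0,0,0],[0,0,0]])

```text
time: 4.3
position: [0.4671, -0.1086, 0.1474]
tool_rot: [0.043, 0.705, -0.043, 0.706]
ft_force: [-0.3, -0.7, -0.0]
grip_width: 0.0873
```

Run:
```python
from h import *
o=get_obs();print(o['position'].round(4),o['ft_force'].round(2))
c=vision.camera('scene');P=cloud(c);save('scene2',c['image'],(170,150,310,290),4)
for t in('grip_mid','button_face'):
        for r in vision.spot_point(c,t)[:2]:
            u,v=np.round(r['centre']).astype(int);print(t,round(r['p'],2),u,v,np.round(P[v,u],3))
```

```text
[ 0.4671 -0.1086  0.1474] [-0.33 -0.75 -0.03]
grip_mid 0.76 219 212 [ 0.465 -0.122  0.175]
grip_mid 0.58 270 289 [ 0.496 -0.251  0.138]
button_face 0.75 204 212 [ 0.445 -0.113  0.174]
button_face 0.42 258 296 [ 0.482 -0.241  0.114]
```

View pics/scene2.png

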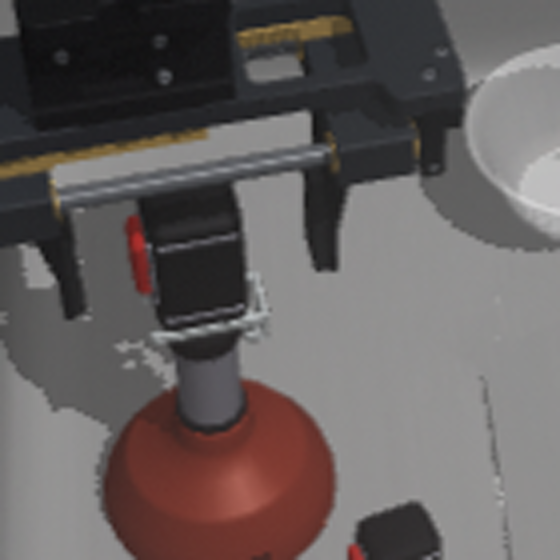

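The fingers straddle the grip evenly above the hook, with tips at crop (75,315) and (325,270) and the grip at (190,245). Closing.

Request:
step_arm(slide=[[0,0,0],[0,0,0],[0,0,0],[0,0,0],[0,0,0],[0,0,0],[0,0,0],[0,0,0]], turn=[[0,0,0],[0,0,0],[0,0,0],[0,0,0],[0,0,0],[0,0,0],[0,0,0],[0,0,0]], jaw=0, newtons=35)

```text
time: 5.25
position: [0.4664, -0.1081, 0.1465]
tool_rot: [0.043, 0.706, -0.043, 0.706]
ft_force: [1.0, -0.2, -1.1]
grip_width: 0.036
```

Run:
```python
from h import *
o=get_obs();print(o['position'].round(4),o['ft_force'].round(2),o['moment'].round(2),o['grip_width'])
c=vision.camera('scene');save('scene3',c['image'],(170,150,310,290),4)
```

```text
[ 0.4664 -0.1081  0.1465] [ 0.98 -0.2  -1.1 ] [0.29 0.41 0.19] 0.03596543097381351
```

View pics/scene3.png

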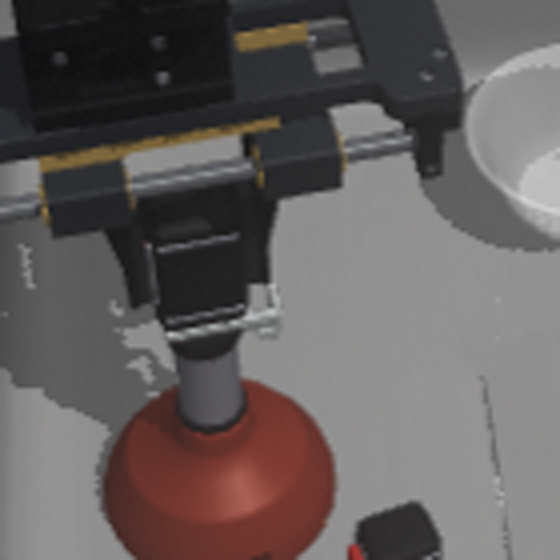

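The button is in: width is 36 mm, the hook has swung out to crop (278,305), and side forces are low. Pulling up to the first stop.

Request:
step_arm(slide=[[0,0,0.05],[0,0,0.1],[0,0,0.2],[0,0,0.3],[0,0,0.4],[0,0,0.4]], turn=[[0,0,0],[0,0,0],[0,0,0],[0,0,0],[0,0,0],[0,0,0]])

```text
time: 5.9
position: [0.4663, -0.1081, 0.188]
tool_rot: [0.043, 0.706, -0.043, 0.706]
ft_force: [1.8, 2.0, -6.6]
grip_width: 0.0362
```

Run:
```python
from h import *
o=get_obs();print(o['position'].round(4),o['ft_force'].round(2),o['moment'].round(2),o['grip_width'])
c=vision.camera('scene');save('scene4',c['image'],(170,150,310,290),4)
```

```text
[ 0.4663 -0.1081  0.188 ] [ 1.78  1.97 -6.61] [0.3  0.12 0.28] 0.03618983119057735
```

View pics/scene4.png

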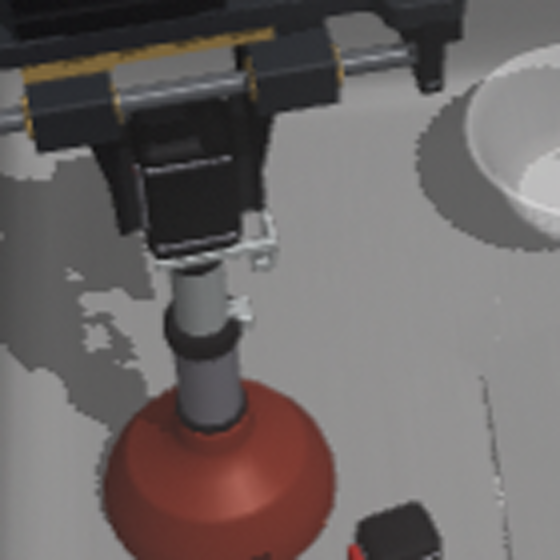

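The wider tube is out about 40 mm, visible at crop (200,295), the pull is 6.6 N and nothing has slipped. Continuing.

Request:
step_arm(slide=[[0,0,0.1],[0,0,0.2],[0,0,0.3],[0,0,0.4],[0,0,0.5],[0,0,0.6],[0,0,0.7],[0,0,0.75],[0,0,0.75]], turn=[[0,0,0],[0,0,0],[0,0,0],[0,0,0],[0,0,0],[0,0,0],[0,0,0],[0,0,0],[0,0,0]])

```text
time: 6.85
position: [0.466, -0.1081, 0.2621]
tool_rot: [0.043, 0.706, -0.043, 0.706]
ft_force: [3.1, 1.2, -10.7]
grip_width: 0.0366
```

Request:
step_arm(slide=[[0,0,0.03],[0,0,0.05],[0,0,0.05]], turn=[[0,0,0],[0,0,0],[0,0,0]])

```text
time: 7.15
position: [0.466, -0.1081, 0.2664]
tool_rot: [0.043, 0.706, -0.043, 0.705]
ft_force: [2.1, 2.1, -11.9]
grip_width: 0.0357
```

Run:
```python
from h import *
o=get_obs();print(o['position'].round(4),o['ft_force'].round(2),o['moment'].round(2),o['grip_width'])
c=vision.camera('scene');save('scene5',c['image'],(170,130,310,290),3.5)
```

```text
[ 0.466  -0.1081  0.2664] [  2.13   2.12 -11.93] [0.38 0.04 0.2 ] 0.03570151922492402
```

View pics/scene5.png

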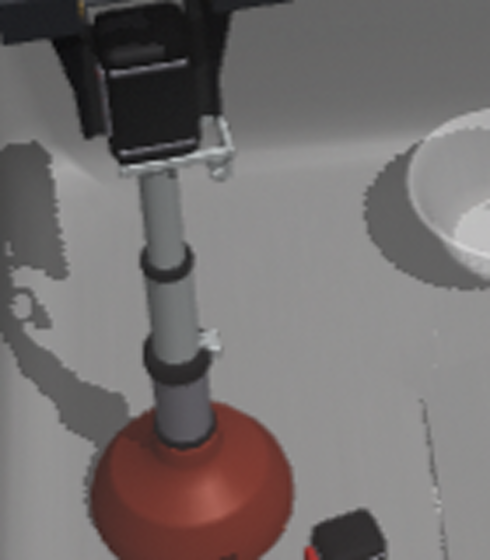

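Both tubes are out, the upper at crop (165,220) and the lower at (172,320), for about 120 mm of travel. The force isn't yet clearly above the spring's, so I'll creep up to feel for the stop.

Request:
step_arm(slide=[[0,0,0.01],[0,0,0.02],[0,0,0.02],[0,0,0.02]], turn=[[0,0,0],[0,0,0],[0,0,0],[0,0,0]])

```text
time: 7.6
position: [0.466, -0.108, 0.2667]
tool_rot: [0.044, 0.706, -0.043, 0.705]
ft_force: [5.2, 0.4, -23.4]
grip_width: 0.0361
```

The force jumped from 12 to 23 N while the TCP stayed at 0.2667, so this is the second stop. I'll hold for a second and check for slip.

Request:
step_arm(slide=[[0,0,0],[0,0,0],[0,0,0],[0,0,0],[0,0,0],[0,0,0],[0,0,0],[0,0,0],[0,0,0],[0,0,0]], turn=[[0,0,0],[0,0,0],[0,0,0],[0,0,0],[0,0,0],[0,0,0],[0,0,0],[0,0,0],[0,0,0],[0,0,0]])

```text
time: 8.6
position: [0.466, -0.108, 0.2667]
tool_rot: [0.044, 0.706, -0.043, 0.705]
ft_force: [5.0, 1.8, -24.1]
grip_width: 0.0358
```

Run:
```python
from h import *
o=get_obs();print(o['position'].round(4),o['ft_force'].round(2),o['moment'].round(2),o['grip_width'])
c=vision.camera('scene');save('scene6',c['image'],s=1.4);save('scene6b',c['image'],(170,130,310,290),3.5);P=cloud(c)
for t in('mug_white','glass_bowl','spoon_rest'):
    for r in vision.silhouettes(c,t)[:1]: print(t,np.round(np.nanmedian(P[r['mask']],0),3),np.round(r['centre']))
```

```text
[ 0.466  -0.108   0.2667] [  5.02   1.78 -24.05] [ 0.17 -0.59  0.15] 0.035770277914603486
glass_bowl [0.692 0.016 0.029] [312. 183.]
spoon_rest [ 0.681 -0.126  0.01 ] [342. 242.]
```

View pics/scene6b.png

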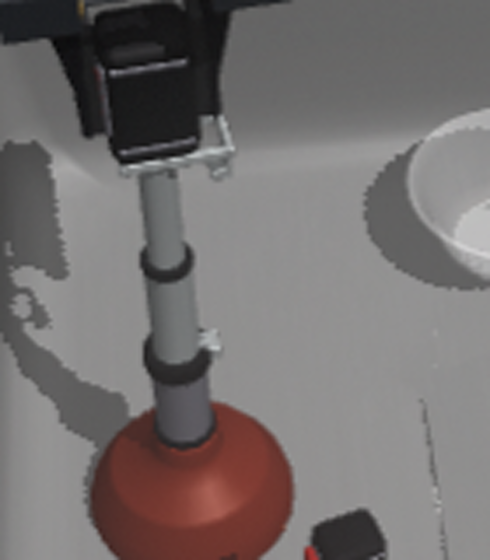

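View pics/scene6.png

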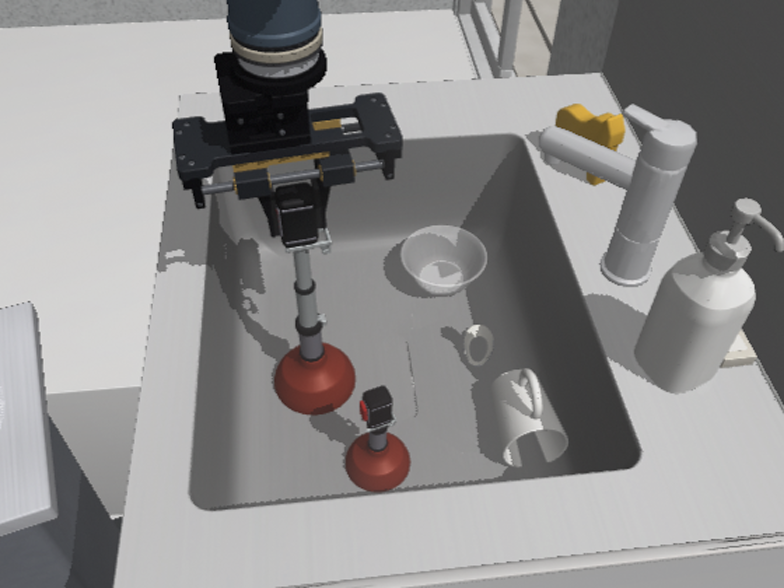

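The hold is steady: position and width haven't changed and the pull is 24 N. The full picture shows both tubes out (px ~303,265 and ~308,305), and the bowl, spoon rest and mug where they were. Handing in.

```bash
python3 -c "
from rig import hand_in
print(hand_in())"
```

```text
the job is handed in; nothing more can be done
None
```

The large plunger's handle is fully out to the second stop. I handed the job in at about 8.7 s with the arm still holding the grip and the button squeezed in.

- **Which plunger:** I took the larger of the two. Its cup measured about 96–100 mm across and its grip top was at about 0.187 m, matching the description.
- **Squeeze:** I gripped across the button at 35 N. The opening closed to 36 mm, against 37 mm expected with the button pressed, and the hook swung out.
- **Pull:** I pulled straight up about 120 mm, past the first stop. At the second stop the pull rose from 12 N to about 24 N while the tool stopped rising.
- **Hold:** Over a further second, position, opening and force stayed steady, with no sign of slipping.
- **Other items:** The bowl and spoon rest measured the same positions as at the start. The network did not find the mug in the last picture, but it looks unmoved there.

The two cameras disagreed by about 4 mm on the grip's sideways position. I aimed between them, and side forces stayed at about 5 N or less.

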